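Close up the block row on a dry-block heater

TASK

On the heater, first close the gap: push the loose metal block flush against the fixed end block, squarely in line with it. Then fetch the matching spare block from the bench (same shape with six square wells, not the flat one with two round bores), stand it on the heater plate in the same row and butt it flush against the first block, with the clamp jaw still kept well clear. Last, slide the clamp jaw up against the spare block so that the row is held without gaps; let go, and leave the flat block and the rest of the bench things where they are.

Things in the scene. Friction and masses are not known exactly. Their poses are not given: they have to be found in the camera images.
- heater: white fixed heater, 160 (x) x 330 (y) mm, dark plate 50 mm above the bench; origin under its centre, on the bench, z up. The block row runs along its y, centred on x = 0. At the +y end a fixed aluminium block like the loose ones has its inner face at y = +100 mm; from there to the clamp jaw the plate is open. Final block centres: y = 125 (fixed), 75, 25 mm.
- near_block_center (a point): centre (half-way up) of the loose aluminium block on the heater plate, 60 (x) x 50 (y) x 45 mm high, 0.26 to 0.43 kg, six square wells on top; starts 12 to 35 mm short of the fixed block, askew and off line. Its axes match the heater's when square in the row. Sliding it on the plate takes up to about 7 N.
- spare_center (a point): centre (half-way up) of the matching spare block, upright on the bench left or right of the heater: 60 (x) x 50 (y) x 45 mm high, 0.26 to 0.43 kg, six square wells. In the row its y must run along the heater's y (either way round).
- odd_center (a point): centre of the flat aluminium block on the bench that does not belong in this row: 80 x 60 x 28 mm, two round bores; to be left alone. It stands on the other side of the heater from the spare.
- clamp (a joint): travel in m of the steel clamp jaw along the heater's +y, towards the fixed block; 0 = fully open (jaw face at the heater's y = -100 mm), range 0 to 0.125, starts at 0 to 0.02. About 2.5 N of friction; stays where it is left. With the row closed it meets the spare block at about 0.100.
- clamp_grip (a point): centre of the upright steel jaw plate: 50 mm (heater x) x 16 mm (heater y) x 44 mm high (its top 45 mm above the heater plate), with a low foot 12 mm high and 24 mm long behind it (-y side). It can be gripped across its 50 mm or pushed from behind.
- clamp_face (a point): middle of the jaw's flat front face (heater +y side), which must come to rest against the spare block.
Things that resemble listed ones, but are neither listed nor needed, are in the scene too. What is shaped like the part that bears near_block_center but orange is not meant. Leave any red look-alike of the part that bears spare_center alone.

How it is judged:
By the outcome, as a careful person would: the job done as asked, in the order asked, and still so for the second after the job is handed in, with the robot touching nothing.
It also fails if it takes over 58 s, if anything falls off the work surface, if the arm or the gripper's body presses on something with over 40 N, if the wrist force passes 120 N, or if a joint passes its speed limit or range.

ROBOT

A 6-joint arm with a two-finger parallel gripper is mounted at the origin on the work surface. World frame = base frame: x ahead of the robot, y to its left, z up, the work surface at z = 0. Lengths are in m, angles in rad, forces in N, time in s.
With the tool pointing down it reaches from about 0.2 to 0.875 m from the base axis. Payload 3.4 kg.
Tool frame: the origin (TCP) lies at the very end of the fingers, on their centre line; the grasp point (between the pads) lies 19 mm behind it; z points along the fingers, y is the line along which they close (so a half turn about z gives the same grasp; the last joint's range is limited). The gripper opens to 94 mm and grips with 3 to 60 N. Pads are 16 mm wide; open, the fingers measure 119 mm over their backs; the gripper's body (75 mm by 177 mm) begins 78 mm behind the grasp point.
Start: joints at [-1.344, 0.276, 1.505, -0, 1.361, -0.121], TCP at [0.196, -0.541, 0.179] pointing down, gripper open.
Joint ranges: [-2.89, 2.89], [-0.75, 2.08], [0.22, 2.7], [-1.18, 4.32], [0.11, 2.71], [-2.7, 2.7]. Speed limits (rad/s): [2.57, 2.57, 3.14, 3.14, 3.14, 3.14].

INTERFACE

Orientations are given as a unit quaternion [x, y, z, w].
In Python, from plant import manip gives the robot as it stands. Calls block until the motion is done:
- manip.reach(position, orientation): joint-space move of the TCP to a pose.
- manip.move_l(position, rot=None, vel=0.15): straight line of the TCP; rot=None keeps the orientation; vel is the mean speed in m/s.
- manip.move_j(angles): joint-space move.
- manip.gripper_open() and manip.close_gripper(): open the fingers fully, or close them until they stop; the grip force is fixed at half the most.
- manip.dwell(seconds).
- manip.solve_ik(position, orientation): joint angles nearest the present ones, or None.
- manip.get_obs(): the state.
- manip.read_camera(name): name is "scene" or "top"; returns the picture (420x560x3 uint8, blue, green, red); there is no depth.
- manip.camera_info(name): a dict with "fx", "fy", "cx", "cy" (pixels), "origin" and "rotation" of the camera in the world. Camera axes: x right, y down, z forward; pixel columns grow to the right and rows downward; lengths in m; the calibration is good to about 2 mm. A picture is of the moment at which its call begins. camera_info takes no time and is no camera call.
A pose or a line that the arm cannot do raises manip.IKError and nothing moves.
- manip.hand_in(): hands the job in; it is judged then, once.
Trained networks look in the newest picture that a camera, given by its name, has taken for a name from the list of things; names that differ only in an ending like _2 or _b are one class to them, and where a whole thing is asked for, a point or a joint stands for the part that bears it (a point fixed in the world has none). Each returns a list of dicts, best first, with "score" (0 to 1); they miss things now and then, are a little off and sometimes report something else, mostly with a low value. They report only what shows in the picture. A call takes as long as a camera call. They do not tell look-alikes from the thing itself.
- manip.search_frame(camera, thing): "centre" ([x, y, z] in m, in world coordinates, good to about 4 mm: the middle of the surface that is visible of it).
- manip.cut_out(camera, thing): "mask" (420x560 bool, what is visible of it).
- manip.place_of(camera, thing): "centre" ([x, y, z] in m, in world coordinates, good to about 4 mm: a listed point, or the origin of a listed thing).
The state is a dict: "time": time; "joint_pos": joint angles; "joint_velocities": joint speeds; "effort": joint torques, N m; "position": TCP position; "tcp_rot": TCP orientation; "force": force on the tool from outside, world axes, zero at the start; "wrist_torque": the same for the moment, N m; "width": opening from 0.0 (shut) to 1.0 (fully open); "grasp_force": force on a finger pad.
Only numpy, scipy, OpenCV 4.12 (cv2) and the standard library are available. Lean on these libraries where they do the work, as an engineer would, in place of code of your own. Each camera call takes 0.05 s, during which the arm holds its last target. There are 200 camera calls.

## Working session

There is one attempt and no reset: what is moved stays moved. The work goes in short steps, each a Python script; the robot and the scene stay as the last script left them, time stands still between calls to the robot, and variables do not carry over. Pictures are saved under pics/ and viewed, at most 10 in all, crops included, and the job is handed in when it is done.

```bash
ls; mkdir -p pics
python3 - <<'E'
from plant import manip
import cv2, numpy as np
for c in ["scene","top"]:
    im=manip.read_camera(c); cv2.imwrite(f"pics/{c}0.png",im)
    i=manip.camera_info(c); print(c,{k:np.round(v,4).tolist() for k,v in i.items()})
    for t in ["heater","near_block_center","spare_center","odd_center","clamp_grip","clamp_face"]:
        print(t,[(np.round(d["centre"],4).tolist(),round(d["score"],2)) for d in manip.place_of(c,t)])
print(manip.get_obs())
E
```

```text
pics
scene {'fx': 423.1715, 'fy': 423.1715, 'cx': 279.228, 'cy': 203.3292, 'origin': [1.0873, -0.2333, 0.8762], 'rotation': [0.8072, 0.4891, -0.1727, -0.2817]}
heater [([0.5557, -0.0321, 0.0032], 0.77)]
near_block_center [([0.3863, 0.0747, 0.0232], 0.67), ([0.5609, 0.0334, 0.0714], 0.6)]
spare_center [([0.5352, 0.3501, 0.021], 0.74), ([0.4968, 0.4498, 0.0209], 0.61)]
odd_center [([0.4774, -0.3372, 0.0137], 0.91)]
clamp_grip [([0.5423, -0.1165, 0.0703], 0.87), ([0.5445, -0.1106, 0.0728], 0.45)]
clamp_face [([0.5454, -0.1119, 0.0681], 0.69)]
top {'fx': 515.6903, 'fy': 515.6903, 'cx': 269.3165, 'cy': 215.3602, 'origin': [0.3525, 0.0512, 1.4279], 'rotation': [0.713, -0.6988, 0.0447, -0.0381]}
heater [([0.5564, -0.0273, -0.0006], 0.6)]
near_block_center [([0.3898, 0.073, 0.0206], 0.83), ([0.5568, 0.0243, 0.0768], 0.65)]
spare_center [([0.5336, 0.3458, 0.0234], 0.93), ([0.4995, 0.451, 0.0269], 0.6)]
odd_center [([0.48, -0.3342, 0.0141], 0.72)]
clamp_grip [([0.5465, -0.1193, 0.0711], 0.48)]
clamp_face [([0.5482, -0.1106, 0.0721], 0.65)]
{'time': 0.7, 'joint_pos': array([-1.34399857e+00,  2.75871148e-01,  1.50488692e+00,  2.94337241e-05,
        1.36070008e+00, -1.20997543e-01]), 'joint_velocities': array([-6.59675855e-04, -6.59334776e-05, -1.46852833e-03,  1.88563753e-03,
        2.01249282e-03,  7.95354415e-04]), 'effort': array([-8.07598990e-04, -4.04326701e+01, -2.37458342e+01,  7.02919532e-02,
        2.46182521e-02,  8.36577868e-06]), 'position': array([ 0.19599275, -0.5406142 ,  0.17931471]), 'tcp_rot': array([9.84918397e-01, 1.73019499e-01, 1.79295253e-05, 6.64010901e-05]), 'force': array([-0.51564885, -0.43318448, -0.12619499]), 'wrist_torque': array([0.00779726, 0.0046412 , 0.01450975]), 'grasp_force': 0.0, 'width': 0.9958726395188164}
```

View pics/scene0.png

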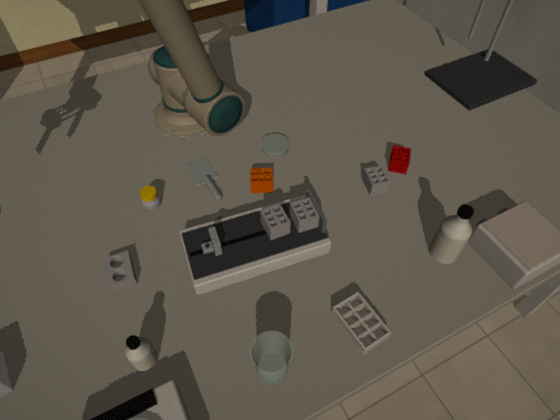

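View pics/top0.png

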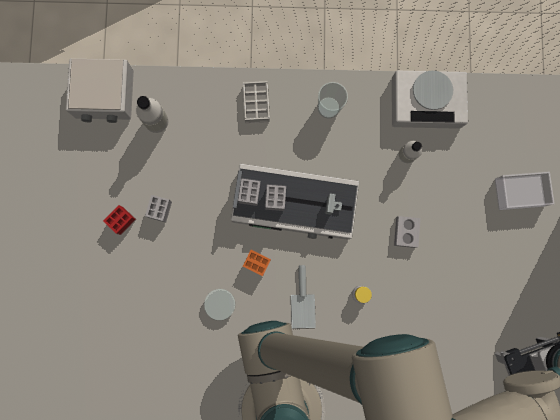

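The scene view shows the heater with the fixed block at (305,213), near block (275,220) and jaw (215,241). The grey spare is at (376,180), with red (400,158), orange (262,180) and the flat block (120,270). The top view agrees: fixed (249,190), near (276,196), jaw (333,203), spare (157,208). I need close-ups to get the yaw angles.

```bash
cat > h.py <<'E'
from plant import manip
import cv2, numpy as np
from scipy.spatial.transform import Rotation as R
def cam(c):
    i=manip.camera_info(c); q=np.array(i["rotation"])
    M=R.from_quat(q).as_matrix() if q.size==4 else q
    return i,M,np.array(i["origin"])
def proj(c,P):
    i,M,o=cam(c); p=(np.atleast_2d(P)-o)@M
    return np.c_[i["fx"]*p[:,0]/p[:,2]+i["cx"], i["fy"]*p[:,1]/p[:,2]+i["cy"]]
def back(c,uv,z):
    i,M,o=cam(c); uv=np.atleast_2d(uv).astype(float)
    d=np.c_[(uv[:,0]-i["cx"])/i["fx"],(uv[:,1]-i["cy"])/i["fy"],np.ones(len(uv))]@M.T
    return o+d*((z-o[2])/d[:,2])[:,None]
def rect(c,mask,z):
    n,l,s,_=cv2.connectedComponentsWithStats(mask.astype(np.uint8)); k=1+np.argmax(s[1:,4])
    v,u=np.nonzero(l==k); P=back(c,np.c_[u,v],z)[:,:2]
    (a,b),(w,h),ang=cv2.minAreaRect((P*1000).astype(np.float32)); return np.round([a,b,w,h,ang],1)
E
python3 - <<'E'
from h import *
for c,(x0,y0,x1,y1) in {"top":(225,160,365,245),"scene":(170,165,340,290)}.items():
    im=cv2.imread(f"pics/{c}0.png")[y0:y1,x0:x1]
    k=min(800//(x1-x0),600//(y1-y0)); cv2.imwrite(f"pics/{c}crop.png",cv2.resize(im,None,fx=k,fy=k,interpolation=cv2.INTER_CUBIC)); print(k)
for c in ["top","scene"]:
    for t,z in [("heater",.05),("near_block_center",.095),("spare_center",.045),("clamp_grip",.095)]:
        for d in manip.cut_out(c,t):
            print(c,t,round(d["score"],2),rect(c,d["mask"],z))
E
```

```text
5
4
top heater 0.83 [549.9 -27.4 328.8 173.5  82.5]
top near_block_center 0.96 [386.1  71.1  58.8  50.4  64.6]
top near_block_center 0.63 [555.6  25.   63.5  49.7   0.9]
top near_block_center 0.29 [ 5.427e+02 -1.269e+02  5.300e+01  3.930e+01  4.000e-01]
top spare_center 0.82 [527.9 339.5  58.5  58.8  75.9]
top spare_center 0.8 [495.9 442.6  61.6  65.5  49.4]
top clamp_grip 0.51 [ 5.428e+02 -1.269e+02  5.300e+01  3.930e+01  4.000e-01]
scene heater 0.72 [572.9 -22.8 347.  189.9  83.7]
scene near_block_center 0.76 [447.   48.   56.1  82.4  66.3]
scene near_block_center 0.73 [574.   19.7  62.1  90.5  85.5]
scene spare_center 0.86 [513.1 434.1  53.3 104.4  43.9]
scene clamp_grip 0.6 [ 558.5 -132.2   36.8   72.    77.9]
scene clamp_grip 0.44 [576.4  19.9  59.2  85.2  83.8]
```

View pics/topcrop.png

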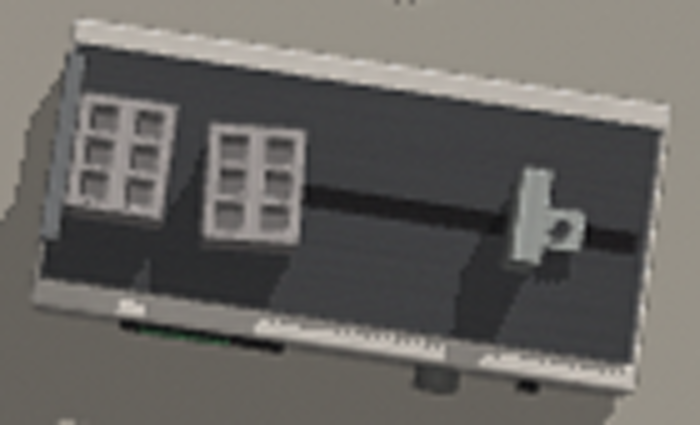

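View pics/scenecrop.png

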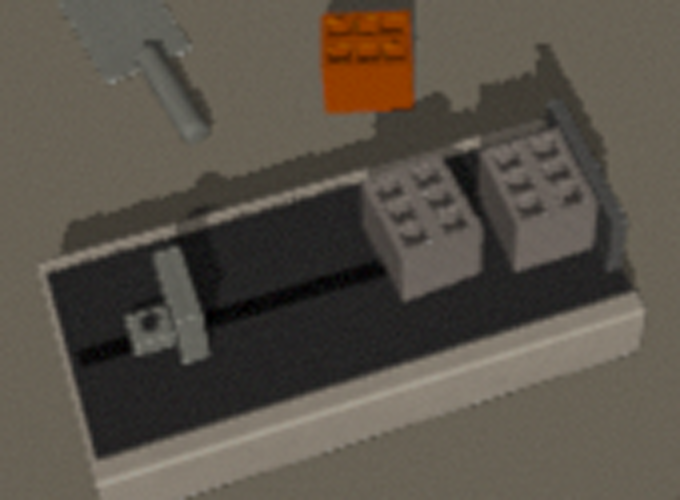

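Both crops show the slot, which is the x = 0 line: (305,192)–(635,240) in the top crop and (80,355)–(380,275) in the scene crop. The fixed block is upper left in the top crop, and the near block is about 6° askew with a gap of about 20 mm. I'll fit the heater line from the slot in both cameras.

```bash
cat > fit.py <<'E'
from h import *
from scipy.optimize import least_squares
def slot(c,im,a,b,ranges):
    g=cv2.GaussianBlur(cv2.cvtColor(im,cv2.COLOR_BGR2GRAY).astype(float),(0,0),.6); out=[]
    for u in [u for r in ranges for u in range(*r)]:
        v0=a[1]+(b[1]-a[1])*(u-a[0])/(b[0]-a[0]); v=np.arange(int(v0)-5,int(v0)+7)
        w=g[v,u]; w=np.clip(np.percentile(w,70)-w-4,0,None)*(abs(v-v0)<4.5)
        if w.sum()>8: out.append((u,(w*v).sum()/w.sum()))
    return np.array(out)
if __name__=="__main__":
    t=cv2.imread("pics/top0.png"); s=cv2.imread("pics/scene0.png")
    A=slot("top",t,(286,198.4),(352,208),[(289,311),(344,350)])
    B=slot("scene",s,(190,253.5),(265,233.5),[(226,260),(192,199)])
    for c,p in(("top",A),("scene",B)):
        P=back(c,p,.05)[:,:2]
        k=np.polyfit(P[:,1],P[:,0],1); r=P[:,0]-np.polyval(k,P[:,1]); ok=abs(r)<.0015
        k=np.polyfit(P[ok,1],P[ok,0],1); print(c,len(P),ok.sum(),"yaw",np.degrees(-np.arctan(k[0])),"x@y=-.027",np.polyval(k,-.027),"rms",r.std())
    # block top corners (crop clicks)
    f=lambda p:(np.array(p,float)+.5)/5+[225,160]-.5
    for n,p in(("fixed",[(83,93),(178,103),(163,220),(68,205)]),("near",[(210,122),(307,130),(299,244),(202,238)])):
        Q=back("top",f(p),.095)[:,:2]*1000; print(n,Q.mean(0),cv2.minAreaRect(Q.astype(np.float32)))
    sp=s[150:220,345:425]; tp=t[185:245,95:185]
    a=cv2.resize(sp,None,fx=5,fy=5,interpolation=2); b=cv2.resize(tp,(400,350),interpolation=2)
    tp=cv2.resize(t[185:245,135:185],None,fx=6,fy=6,interpolation=2)
    cv2.imwrite("pics/spare.png",np.hstack([a,np.vstack([tp,np.zeros((max(0,a.shape[0]-tp.shape[0]),tp.shape[1],3),np.uint8)])[:a.shape[0]]]))
E
python3 fit.py
```

```text
top 28 28 yaw -7.351151930278682 x@y=-.027 0.5584288479409205 rms 0.00012026175489457351
scene 41 41 yaw -7.266220375282572 x@y=-.027 0.5577674237349 rms 0.0002310990533800884
fixed [573.50834945  94.1390735 ] ((573.335693359375, 94.17530059814453), (50.185401916503906, 62.45963668823242), 84.03727722167969)
near [560.0154613   25.06237723] ((560.1128540039062, 24.97286033630371), (51.02168655395508, 61.491329193115234), 87.26223754882812)
```

View pics/spare.png

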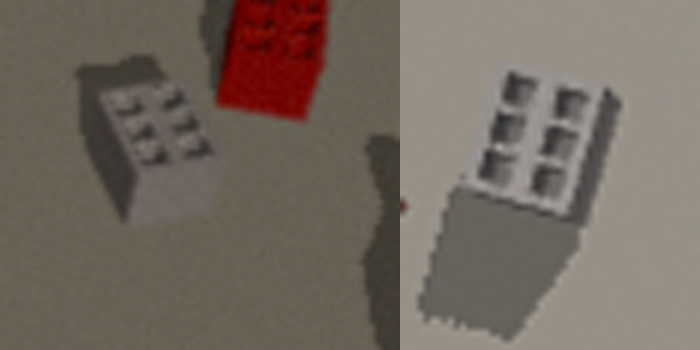

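The left panel is the spare from the scene camera, with the red look-alike at its upper right. In the right panel the spare's top corners are near (505,69), (607,88), (577,214) and (470,186). Both cameras agree on the heater line to within 0.7 mm, with yaw -7.3°. Next I'll align the near block and push it.

```bash
cat >> h.py <<'E'
YAW=np.radians(-7.3); HX=np.array([np.cos(YAW),np.sin(YAW)]); HY=np.array([-np.sin(YAW),np.cos(YAW)])
O=np.array([.5577,-.030])
def W(x,y,z): return np.r_[O+HX*x+HY*y,z]          # heater x,y (m), world z
def H(p): d=np.array(p)[:2]-O; return np.array([d@HX,d@HY])
def Q(yaw):                                          # tool y along direction yaw (block x)
    a=yaw+np.pi/2; return np.array([np.cos(a/2),np.sin(a/2),0,0])
def push(x,y0,y1,z,thr,step=.0015,vel=.03):
    f0=manip.get_obs()["force"][:2]@HY; f=0
    for y in np.arange(y0,y1+1e-9,step):
        manip.move_l(W(x,y,z),vel=vel); o=manip.get_obs(); f=o["force"][:2]@HY-f0
        if abs(f)>thr: break
    print("push end y",round(y,4),"tcp",H(o["position"]).round(4),"f",f.round(1),"t",o["time"]); return y
def show(tag=""):
    o=manip.get_obs(); print(tag,"t",round(o["time"],2),"p",o["position"].round(4),"H",H(o["position"]).round(4),"F",o["force"].round(1),"w",round(o["width"]*94,1),"g",round(o["grasp_force"],1))
E
python3 - <<'E'
from h import *
f=lambda p:(np.array(p,float)+.5)/6+[135,185]-.5
q=back("top",f([(105,69),(207,88),(177,214),(70,186)]),.045)[:,:2]*1000
print("spare",q.mean(0),cv2.minAreaRect(q.astype(np.float32)), [np.degrees(np.arctan2(*(d[::-1]))) for d in (q[0]-q[3],q[1]-q[2],q[0]-q[1],q[3]-q[2])])
n=np.array([.560,.025]); y0=np.radians(-3.5)
print("near H",H(n))
manip.reach(np.r_[n,.25],Q(y0)); show("above")
manip.move_l(np.r_[n,.056],vel=.2); show("down")
manip.close_gripper(); show("grip")
p=H(n); manip.move_l(W(0,p[1]+.004,.056),rot=Q(YAW),vel=.05); show("aligned")
push(0,p[1]+.004,.082,.056,14); show()
E
```

```text
spare [529.714538   340.94433631] ((529.5794067382812, 341.7125549316406), (49.79401397705078, 58.41423034667969), 79.12480926513672) [np.float64(-13.912839164644344), np.float64(-10.875197467745929), np.float64(80.56649950968735), np.float64(76.49109007136308)]
near H [-0.0047072   0.05484644]
above t 3.51 p [0.56   0.0241 0.2498] H [-0.0046  0.0539] F [ 0.4 -0.5 -0.4] w 94.0 g 0.0
down t 4.62 p [0.561  0.0248 0.057 ] H [-0.0037  0.0548] F [ 0.  -0.  -0.3] w 93.7 g 0.0
grip t 5.25 p [0.5596 0.025  0.0562] H [-0.0051  0.0548] F [-1.1  0.1  2.3] w 59.9 g 30.0
aligned t 5.53 p [0.5642 0.0282 0.0562] H [-0.0009  0.0586] F [-3.6 -0.6  4.3] w 59.8 g 30.0
push end y 0.0813 tcp [0.0007 0.0758] f -15.7 t 9.525
 t 9.53 p [0.568  0.0451 0.0563] H [0.0007 0.0758] F [ -2.1 -16.6   5.6] w 59.9 g 30.0
```

Run:
```python
from h import *
manip.gripper_open(); show("open")
p=manip.get_obs()["position"]; manip.move_l(np.r_[p[:2],.16],vel=.2)
s=np.array([.531,.342]); manip.reach(np.r_[s,.20],Q(np.radians(-12))); show("above spare")
t=manip.read_camera("top"); c=manip.read_camera("scene")
for n in("top","scene"): 
    for k in("near_block_center","spare_center"):print(n,k,[(np.round(d["centre"],4).tolist(),round(d["score"],2),H(d["centre"]).round(4)) for d in manip.place_of(n,k)])
cv2.imwrite("pics/top1.png",t); cv2.imwrite("pics/scene1.png",c)
A=cv2.resize(t[170:215,230:290],None,fx=7,fy=7,interpolation=2); B=cv2.resize(c[185:250,250:340],None,fx=4,fy=4,interpolation=2)
im=np.zeros((315,780,3),np.uint8); im[:,:420]=A; im[:260,420:780]=B; cv2.imwrite("pics/near1.png",im)
```

```text
open t 10.23 p [0.568  0.0509 0.0559] H [-0.      0.0815] F [ 0.4 -0.5 -0.1] w 94.2 g 0.0
above spare t 12.03 p [0.5311 0.3408 0.1992] H [-0.0735  0.3644] F [ 0.3 -0.7 -0.5] w 94.0 g 0.0
top near_block_center [([0.39, 0.0753, 0.0194], 0.65, array([-0.1797,  0.0831])), ([0.5647, 0.0455, 0.076], 0.58, array([-0.0027,  0.0758]))]
top spare_center [([0.5339, 0.3459, 0.0213], 0.83, array([-0.0714,  0.3698])), ([0.4951, 0.4514, 0.0253], 0.39, array([-0.1233,  0.4695]))]
scene near_block_center [([0.5699, 0.048, 0.0715], 0.9, array([0.0022, 0.0789])), ([0.3858, 0.0727, 0.0209], 0.87, array([-0.1836,  0.08  ]))]
scene spare_center [([0.4954, 0.4492, 0.0218], 0.73, array([-0.1227,  0.4674])), ([0.5334, 0.3463, 0.0228], 0.59, array([-0.0719,  0.3702]))]
```

View pics/near1.png

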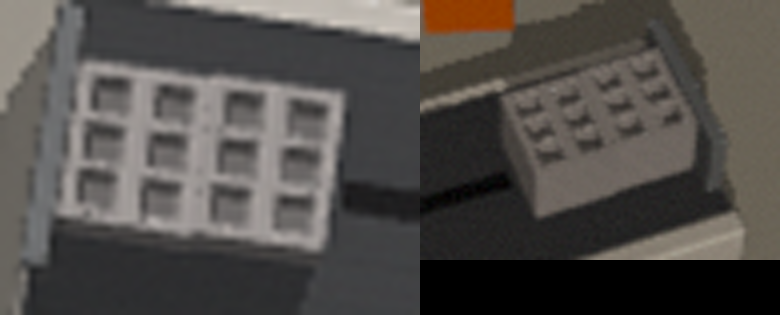

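The near block is now flush and in line with the fixed block: one continuous top edge from (82,60) to (345,92), with no visible seam gap. Next is the spare.

Run:
```python
from h import *
s=np.array([.532,.344])
manip.move_l(np.r_[s,.0065],vel=.15); show("down")
manip.close_gripper(); manip.dwell(.1); show("grip"); zg=manip.get_obs()["position"][2]
manip.move_l(np.r_[s,.17],vel=.2); show("lift")
manip.reach(W(0,.008,.17),Q(YAW)); show("over")
manip.move_l(W(0,.008,zg+.053),vel=.12); manip.dwell(.2); show("low")
f0=manip.get_obs()["force"][2]
for z in np.arange(zg+.0525,zg+.0455,-.0005):
    manip.move_l(W(0,.008,z),vel=.03); f=manip.get_obs()["force"][2]
    if f-f0>2.0: break
print("z cmd",z-zg,"dF",f-f0); show("placed")
```

```text
down t 13.78 p [0.5327 0.3444 0.0075] H [-0.0723  0.3682] F [0.2 0.  0.3] w 94.2 g 0.0
grip t 14.5 p [0.5307 0.344  0.0066] H [-0.0743  0.3675] F [-4.  -0.   4.1] w 59.8 g 29.9
lift t 15.47 p [0.5314 0.3434 0.1682] H [-0.0736  0.367 ] F [-0.  -0.3 -4.7] w 60.3 g 29.9
over t 16.84 p [ 0.5589 -0.021   0.1698] H [0.     0.0091] F [ 0.3 -0.1 -4.5] w 59.8 g 29.9
low t 18.11 p [ 0.5593 -0.0222  0.0604] H [0.0006 0.008 ] F [-0.2 -0.5 -4.3] w 59.8 g 29.9
z cmd 0.049499999999999995 dF 5.562733112163771
placed t 19.86 p [ 0.5588 -0.0221  0.0566] H [0.0001 0.008 ] F [-1.2  0.6  1.2] w 59.5 g 29.9
```

Run:
```python
from h import *
z=.0562
push(0,.012,.040,z,15,step=.002); show()
manip.gripper_open(); show("open")
p=manip.get_obs()["position"]; manip.move_l(np.r_[p[:2],.16],vel=.2)
manip.reach(W(0,-.16,.2),Q(YAW)); show("over jaw")
manip.reach(W(-.2,-.16,.25),Q(YAW))
t=manip.read_camera("top"); c=manip.read_camera("scene"); show()
for n in("top","scene"): 
    for k in("clamp_grip","clamp_face"):print(n,k,[(np.round(d["centre"],4).tolist(),round(d["score"],2),H(d["centre"]).round(4)) for d in manip.place_of(n,k)])
cv2.imwrite("pics/top2.png",t); cv2.imwrite("pics/scene2.png",c)
A=cv2.resize(t[170:220,230:310],None,fx=5,fy=5,interpolation=2); B=cv2.resize(c[180:260,240:340],None,fx=4,fy=4,interpolation=2)
im=np.zeros((320,800,3),np.uint8); im[:250,:400]=A; im[:,400:]=B; cv2.imwrite("pics/row2.png",im)
```

```text
push end y 0.032 tcp [0.0012 0.026 ] f -17.1 t 22.6417
 t 22.64 p [ 0.5622 -0.0043  0.0567] H [0.0012 0.026 ] F [ -1.5 -16.6   4.2] w 59.7 g 30.0
open t 23.35 p [0.5618 0.0019 0.0562] H [-0.      0.0322] F [-0.4 -0.3 -0.4] w 93.8 g 0.0
over jaw t 24.82 p [ 0.5369 -0.1875  0.1988] H [-0.0006 -0.1589] F [ 0.8 -0.  -0.4] w 94.0 g 0.0
 t 25.76 p [ 0.3404 -0.1635  0.2496] H [-0.1986 -0.16  ] F [ 0.3 -0.2  0.1] w 94.1 g 0.0
top clamp_grip []
top clamp_face [([0.5469, -0.1106, 0.0727], 0.55, array([-0.0005, -0.0813]))]
scene clamp_grip [([0.5431, -0.1147, 0.0726], 0.74, array([-0.0037, -0.0859]))]
scene clamp_face [([0.5453, -0.1113, 0.0724], 0.58, array([-0.002 , -0.0822]))]
```

View pics/row2.png

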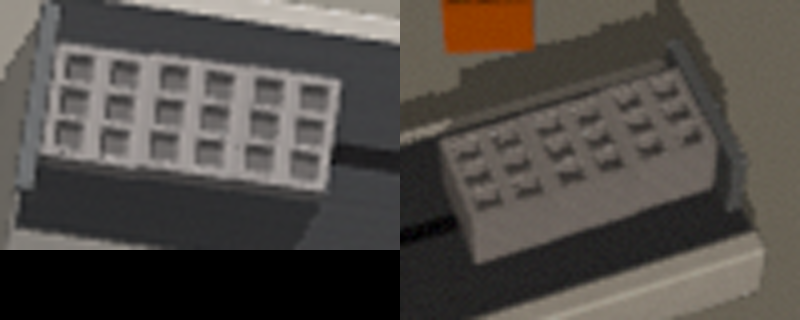

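The row is straight and continuous in both views, from (55,45) to (340,80) in the top crop, and the jaw is still far away at y ≈ -82 mm. Now I'll push the jaw from behind with closed fingers.

Run:
```python
from h import *
z=.075
manip.reach(W(0,-.125,.17),Q(YAW)); manip.close_gripper(); show("closed")
manip.move_l(W(0,-.125,z),vel=.12); manip.dwell(.2); show("down")
manip.move_l(W(0,-.045,z),vel=.06); show("pushed")
push(0,-.043,.0,z,11,step=.002); show()
manip.dwell(.2); show()
```

```text
closed t 28.25 p [ 0.5418 -0.154   0.17  ] H [ 0.    -0.125] F [-0.2  0.   0. ] w 0.3 g 0.0
down t 29.39 p [ 0.5424 -0.1542  0.0758] H [ 0.0006 -0.1252] F [-1.9 -0.1  0.1] w 0.4 g 0.0
pushed t 30.88 p [ 0.552 -0.075  0.075] H [ 0.     -0.0453] F [-0.4  0.1 -0.3] w 0.4 g 0.0
push end y -0.001 tcp [ 0.     -0.0009] f -0.3 t 36.375
 t 36.38 p [ 0.5576 -0.0309  0.075 ] H [ 0.     -0.0009] F [-0.6 -0.1  0.9] w 0.6 g 0.0
 t 36.58 p [ 0.5576 -0.031   0.075 ] H [ 0.    -0.001] F [-0.8 -0.4  1.5] w 0.9 g 0.0
```

No contact force showed up, which is unexpected, so I'll look.

Run:
```python
from h import *
t=manip.read_camera("top"); c=manip.read_camera("scene"); show()
for n in("top","scene"): 
    for k in("clamp_grip","clamp_face"):print(n,k,[(np.round(d["centre"],4).tolist(),round(d["score"],2),H(d["centre"]).round(4)) for d in manip.place_of(n,k)])
cv2.imwrite("pics/scene3.png",c);cv2.imwrite("pics/top3.png",t)
A=cv2.resize(c[150:300,160:360],None,fx=4,fy=4,interpolation=2); cv2.imwrite("pics/jaw3.png",A)
```

```text
t 36.67 p [ 0.5576 -0.031   0.075 ] H [-0.    -0.001] F [-0.3 -0.4 -0.7] w 0.7 g 0.0
top clamp_grip [([0.5509, -0.1187, 0.0731], 0.52, array([ 0.0045, -0.0888]))]
top clamp_face [([0.5459, -0.1112, 0.0749], 0.53, array([-0.0014, -0.082 ]))]
scene clamp_grip [([0.541, -0.1129, 0.0703], 0.76, array([-0.006 , -0.0844]))]
scene clamp_face [([0.5447, -0.1133, 0.0681], 0.55, array([-0.0023, -0.0843]))]
```

View pics/jaw3.png

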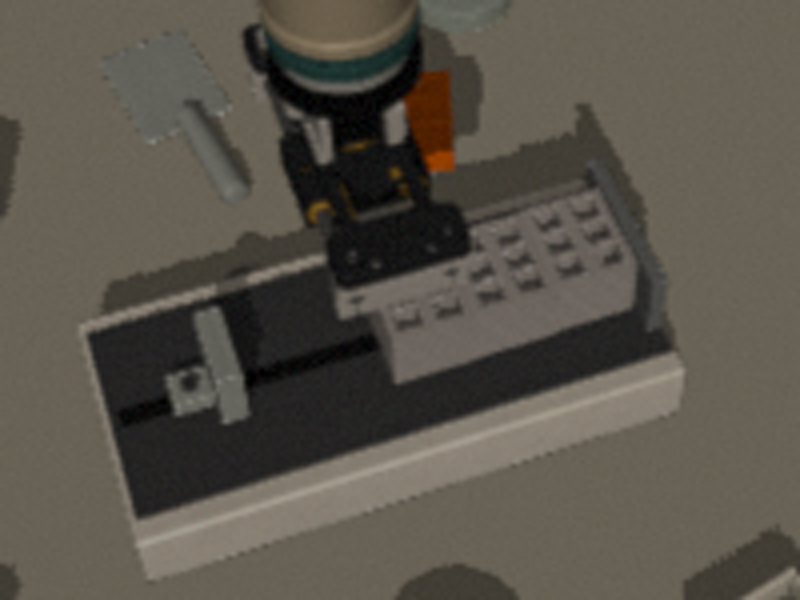

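The jaw has not moved: it is still at about (220,370) in this crop, with the black gripper part over the spare at about (400,245). I'll project the tool frame into the picture to see where the fingers really are.

Run:
```python
from h import *
f=lambda c,P,o,k:((proj(c,P)-o)*k).round(0).tolist()
p=W(0,-.001,.075)
for dz in(0,.02,.097,.15):
    print(dz,"center",f("scene",p+[0,0,dz],[160,150],4))
b=p+[0,0,.097]
print("body corners 177x,75y",f("scene",[b+np.r_[HX*sx*.0885+HY*sy*.0375,0] for sx,sy in((1,1),(1,-1),(-1,1),(-1,-1))],[160,150],4))
c=cv2.imread("pics/scene3.png"); c=cv2.resize(c[185:245,225:315],None,fx=8,fy=8,interpolation=2)
t=cv2.imread("pics/top3.png"); t=cv2.resize(t[160:250,225:345],None,fx=6,fy=6,interpolation=2)
cv2.imwrite("pics/z3.png",cv2.convertScaleAbs(np.hstack([cv2.resize(c,(400,267)),cv2.resize(t,(400,300))[:267]]),alpha=1.8))
o=manip.get_obs();print(o["position"],o["tcp_rot"],Q(YAW),o["effort"].round(2),o["time"])
```

```text
0 center [[369.0, 316.0]]
0.02 center [[367.0, 296.0]]
0.097 center [[359.0, 212.0]]
0.15 center [[353.0, 146.0]]
body corners 177x,75y [[483.0, 319.0], [341.0, 362.0], [374.0, 80.0], [247.0, 114.0]]
[ 0.55756812 -0.03102164  0.07499066] [ 7.50723581e-01  6.60616457e-01 -8.20273776e-07 -2.20986941e-05] [0.75068789 0.66065702 0.         0.        ] [ 0.000e+00 -4.067e+01 -2.085e+01  7.000e-02  2.000e-02 -0.000e+00] 36.875
```

View pics/z3.png

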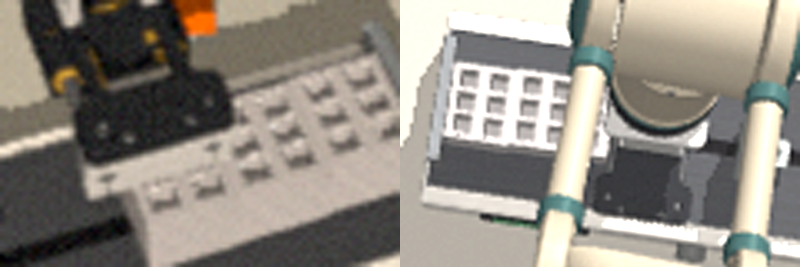

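The projected tool frame puts the TCP at the spare's -y edge, around (369,316), but the closed fingers never engaged the jaw. I'll lift straight up, check that the row is unchanged by image difference, then grip the jaw across its 50 mm with the pads set slightly back.

Run:
```python
from h import *
p=manip.get_obs()["position"]; manip.move_l(np.r_[p[:2],.17],vel=.2)
manip.reach(W(0,-.0945,.17),Q(YAW)); manip.gripper_open(); show("over jaw")
c=manip.read_camera("scene"); c2=cv2.imread("pics/scene2.png")
d=cv2.absdiff(cv2.GaussianBlur(c,(0,0),1),cv2.GaussianBlur(c2,(0,0),1)).max(2)
print("row diff", d[195:245,262:330].mean(),d[195:245,262:330].max())
manip.move_l(W(0,-.0945,.061),vel=.12); manip.dwell(.1); show("down")
manip.close_gripper(); show("grip")
```

```text
over jaw t 39.41 p [ 0.5457 -0.1237  0.17  ] H [-0.     -0.0945] F [-0.   0.1 -0.1] w 93.7 g 0.0
row diff 2.226176470588235 4
down t 40.62 p [ 0.5464 -0.124   0.0619] H [ 0.0008 -0.0947] F [-0.2 -0.5 -0.3] w 94.3 g 0.0
grip t 41.38 p [ 0.5447 -0.1236  0.0609] H [-0.001  -0.0945] F [-1.9 -0.2  1.9] w 49.5 g 30.0
```

The row has not moved, and the jaw is gripped at 49.5 mm. Now I'll slide it.

Run:
```python
from h import *
z=.061
manip.move_l(W(0,-.022,z),vel=.07); show("slid")
push(0,-.019,.0,z,9,step=.0025,vel=.04); show()
```

```text
slid t 42.56 p [ 0.5541 -0.0507  0.0609] H [-0.0009 -0.021 ] F [-4.4  0.8  3.8] w 49.4 g 30.0
push end y -0.0065 tcp [-0.0009 -0.0104] f -10.3 t 44.0583
 t 44.06 p [ 0.5555 -0.0402  0.0609] H [-0.0009 -0.0104] F [-6.5 -9.4  4.3] w 49.5 g 30.0
```

Run:
```python
from h import *
manip.gripper_open(); p=manip.get_obs()["position"]; show("open"); manip.move_l(np.r_[p[:2],.17],vel=.2)
manip.reach(W(-.2,-.16,.25),Q(YAW)); show()
t=manip.read_camera("top"); c=manip.read_camera("scene")
c2=cv2.imread("pics/scene2.png"); d=cv2.absdiff(cv2.GaussianBlur(c,(0,0),1),cv2.GaussianBlur(c2,(0,0),1)).max(2)
print("row diff",d[195:225,275:325].mean(),d[195:225,275:325].max())
A=cv2.resize(t[170:220,230:310],None,fx=5,fy=5,interpolation=2); B=cv2.resize(c[180:260,235:335],None,fx=4,fy=4,interpolation=2)
im=np.zeros((320,800,3),np.uint8); im[:250,:400]=A; im[:,400:]=B; cv2.imwrite("pics/end.png",im)
```

```text
open t 44.89 p [ 0.5569 -0.0364  0.061 ] H [ 0.     -0.0064] F [0.9 0.2 0.3] w 93.7 g 0.0
 t 46.62 p [ 0.3396 -0.1631  0.2494] H [-0.1995 -0.1598] F [0.3 0.  0.5] w 94.2 g 0.0
row diff 0.7293333333333333 3
```

View pics/end.png

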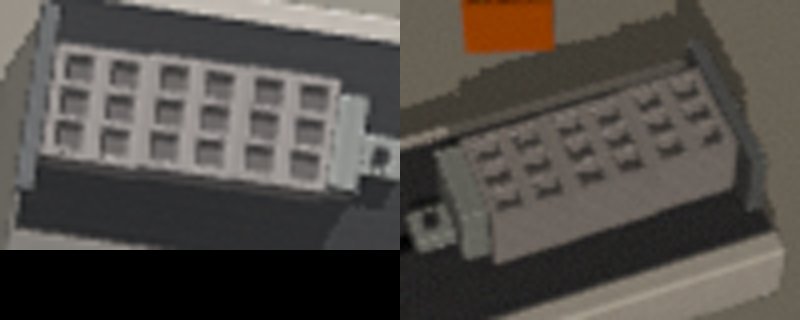

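The jaw, at (350,140) in the top crop, now rests against the spare with no visible gap. The row is straight and unmoved, and the arm is clear.

```bash
python3 -c "
from plant import manip
print(manip.hand_in())"
```

```text
the job is handed in; nothing more can be done
None
```

The job is handed in at about 47 s: the near block and then the spare are butted in line against the fixed block, the clamp jaw rests against the spare with no visible gaps, and the arm is clear; a first try at pushing the jaw with closed fingers didn't move it (cause unknown), so I gripped and slid it instead.

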